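Find where the model hauler's roof hatch binds, and back it off

ROBOT

A 6-joint arm with a two-finger parallel gripper is mounted at the origin on the work surface. World frame = base frame: x ahead of the robot, y to its left, z up, the work surface at z = 0. Lengths are in mm, angles in rad, forces in N, time in s.
With the tool pointing down it reaches from about 350 to 875 mm from the base axis. Payload 4.2 kg.
Tool frame: the origin (TCP) lies at the very end of the fingers, on their centre line; the grasp point (between the pads) lies 19 mm behind it; z points along the fingers, y is the line along which they close (so a half turn about z gives the same grasp; the last joint's range is limited). The gripper opens to 85 mm and grips with 20 to 120 N. Pads are 22 mm wide; open, the fingers measure 114 mm over their backs; the gripper's body (76 mm by 85 mm) begins 54 mm behind the grasp point. The pads swing forward as they close: fully open they stand 13 mm farther back than shut.
Start: joints at [-0.874, 0.385, 0.008, 0, -1.194, -0.259], TCP at [264.979, -566.026, 231.312] pointing down, gripper open.
Joint ranges: [-3.14, 3.14], [-1.21, 2.06], [-1.07, 1.41], [-3.16, 2.05], [-2.99, -0.16], [-3.1, 3.1]. Speed limits (rad/s): [2.79, 2.79, 3.14, 3.14, 3.14, 3.14].

INTERFACE

Orientations are given as a unit quaternion [x, y, z, w].
In Python, from bench import read_state, get_image, camera_model, job_done gives the robot as it stands.
- The arm moves only by the shell command python3 -m handwheel 'ROWS'. ROWS is JSON, a list of rows, each a list of 7 numbers: the shift along the tool's x, y, z in m, then the turn, a rotation vector about the tool's x, y, z in rad, then the gripper's target within -1 to 1 (fully open at 1, half-way at 0, shut at -1). In form: [[dx, dy, dz, wx, wy, wz, jaw], ...]. A call has 1 to 10 rows; each row is the pose to reach, as a shift and turn from the pose commanded when the call began, along the tool's axes at that moment; what a row does not reach only later rows make up. A row lasts 1/8 s, in which the tool goes at most 62.5 mm and 10.7 degrees, less where a joint would pass 70% of its speed; a pose out of reach is approached as far as the arm can. A call with a gripper value outside its range is refused whole. The fingers move at their own pace and stop on an object; the grip force is fixed at half the most. Time passes only in rows, so rows that repeat a pose let the fingers close. It gives the time, the measured TCP pose, the force, the opening and the grip force at its end, in the units of the state.
- read_state(): the state, without advancing time (a new reading comes with each control period).
- get_image(name): name is "scene" or "top" or "wrist"; returns (picture, depth): 480x640x3 uint8, blue, green, red; 480x640 float32, mm along the optical axis (not along the pixel's ray), 0 where there is no reading.
- camera_model(name): a dict with "K" (3x3 intrinsics, pixels), "rvec" (rotation vector, rad) and "tvec" (3), from world to camera coordinates, as OpenCV has them; the wrist camera has in their place "hand_eye" (4x4, takes a point from camera to tool coordinates, whose origin is the TCP and whose axes are the flange's). Camera axes: x right, y down, z forward; pixel columns grow to the right and rows downward; lengths in mm; the calibration is good to about 2 mm. A picture is of the moment at which its call begins: read the wrist's pose just before it. camera_model takes no time and is no camera call.
- job_done(): hands the job in; it is judged then, once.
The state is a dict: "clock": time; "joints": joint angles; "joint_vel": joint speeds; "joint_efforts": joint torques, N m; "position": TCP position; "ee_rot": TCP orientation; "contact_force": force on the tool from outside, world axes, zero at the start; "wrist_torque": the same for the moment, N m; "gripper_width": finger opening in mm; "grasp_force": force on a finger pad.
Only numpy, scipy, OpenCV 4.12 (cv2) and the standard library are available. Lean on these libraries where they do the work, as an engineer would, in place of code of your own. Each camera call takes 0.05 s, during which the arm holds its last target. There are 200 camera calls.

TASK

The long roof hatch of the model truck (the one with the square post) binds in the small arched guide that bridges its track. Take the post and slide the hatch along the track into the arch until it is clearly tight there (its nose about 10 mm inside the mouth), then back it off so that a gap of about 30 mm is left between nose and arch for a file, and let go. Leave the short hatch with the round knob on the other track where it is.

Things in the scene. Friction and masses are not known exactly. Their poses are not given: they have to be found in the camera images.
- hatch_post (a point): Centre of the square wooden post (18 x 18 mm, 40 mm tall) on the long hatch, a flat plate 130 x 70 x 8 mm between two rails on the roof of a model truck fixed to the bench. Post's foot and hatch top: 20 mm below this point; rail tops 18 mm below. y points along the track to the arch, z up. It slides only along y (1.5 N friction) and stays put. Its nose is 100 mm ahead (+y) of this point, its tail 30 mm behind.
- guide_mouth (a point): Middle of the mouth (face towards the hatch) of the wooden arch bridging the long hatch's track, 24 mm below the post's centre. Arch 92 mm wide, 36 mm deep along the track, its top 18 mm above this point. y runs along the track into the arch, away from the hatch. The nose is at the mouth when the post's centre is 100 mm short of this point along y. A column stands on the roof beyond the arch.
- guide_pad (a joint): How far the hatch's nose has pushed back the springy dark rubber pad that fills the arch's mouth, in m: 0 untouched (pad face at the mouth) to 0.020 (firm stop). It resists with 1 N at first touch, rising to 7 N at 0.020, and springs back as the hatch withdraws. Tight means more than 0.004.
- short_knob (a point): Centre of the round knob (26 mm across, 22 mm tall) on the short hatch (80 x 70 mm) on the parallel track, 112 mm to one side of the long hatch's track, either side: a bystander. Axes as for the post.

How it is judged (in metres and radians):
On the way:
1. the long hatch is tight in the arched guide: its nose has pressed the pad back by more than 4 mm (value of joint guide_pad above 0.004 m), for 0.1 s.
At the end, for the whole second after the job is handed in: The long hatch stands still, backed off so that the gap between its nose and the arch's mouth is 30 mm, give or take 15 mm (post's centre 115 to 145 mm short of the mouth) (y of hatch_post in the frame of guide_mouth between -0.145 and -0.115 m); the robot touches nothing.
It fails at once if the short hatch is moved by more than 10 mm (distance of short_knob from where it was at the start of the episode above 0.01 m).
It also fails if it takes over 35 s, if anything falls off the work surface, if the arm or the gripper's body presses on something with over 40 N, if the wrist force passes 120 N, or if a joint passes its speed limit or range.

## Working session

There is one attempt and no reset: what is moved stays moved. The work goes in short steps, Python scripts to look and compute and a shell command to move; the robot and the scene stay as the last step left them, time stands still between calls to the robot, and variables do not carry over. Pictures are saved under pics/ and viewed, at most 10 in all, crops included, and the job is handed in when it is done.

```bash
mkdir -p pics; python3 - <<'E'
from bench import *
import cv2,numpy as np
s=read_state();print({k:np.round(v,3).tolist() for k,v in s.items()})
for n in("scene","top"):
    p,d=get_image(n);cv2.imwrite(f"pics/{n}0.png",p);np.save(f"pics/{n}0.npy",d)
    m=camera_model(n);print(n,{k:np.round(v,3).tolist() for k,v in m.items()})
print(camera_model("wrist"))
E
```

```text
{'clock': 0.0, 'joints': [-0.874, 0.386, 0.007, -0.001, -1.194, -0.259], 'joint_vel': [-0.0, 0.001, 0.001, -0.001, -0.001, 0.0], 'joint_efforts': [0.001, -39.229, 18.841, 4.186, -0.005, 0.0], 'position': [264.729, -565.503, 230.19], 'ee_rot': [-0.217, 0.976, 0.001, -0.0], 'contact_force': [-0.513, 0.537, -0.082], 'wrist_torque': [-0.011, -0.02, -0.039], 'grasp_force': 0.0, 'gripper_width': 85.51}
scene {'K': [[624.007, 0.0, 314.399], [0.0, 624.007, 244.61], [0.0, 0.0, 1.0]], 'rvec': [1.244, 2.503, -0.712], 'tvec': [307.786, -316.338, 1244.749]}
top {'K': [[601.414, 0.0, 318.281], [0.0, 601.414, 240.076], [0.0, 0.0, 1.0]], 'rvec': [2.169, -2.109, 0.177], 'tvec': [21.452, 553.225, 946.727]}
{'K': array([[407.30038569,   0.        , 319.62898926],
       [  0.        , 407.30038569, 236.23642939],
       [  0.        ,   0.        ,   1.        ]]), 'hand_eye': array([[ 7.19869623e-04, -9.45328846e-01, -3.26117853e-01,
         8.45215277e+01],
       [ 9.99999619e-01,  5.19253604e-04,  7.02212209e-04,
         5.09836226e-01],
       [-4.94483587e-04, -3.26118234e-01,  9.45328860e-01,
        -1.42636926e+02],
       [ 0.00000000e+00,  0.00000000e+00,  0.00000000e+00,
         1.00000000e+00]])}
```

View pics/top0.png

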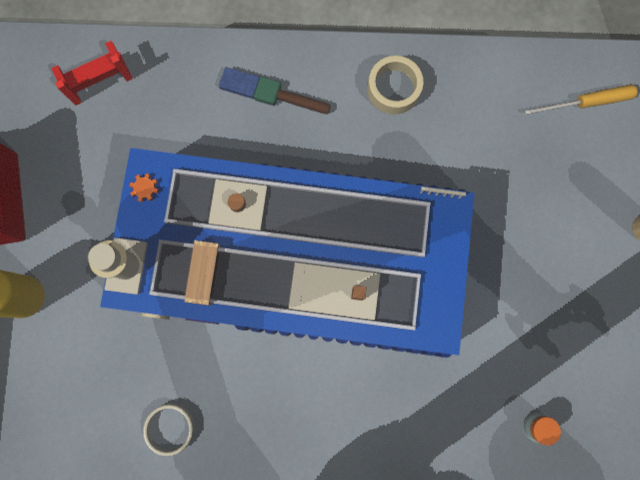

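View pics/scene0.png

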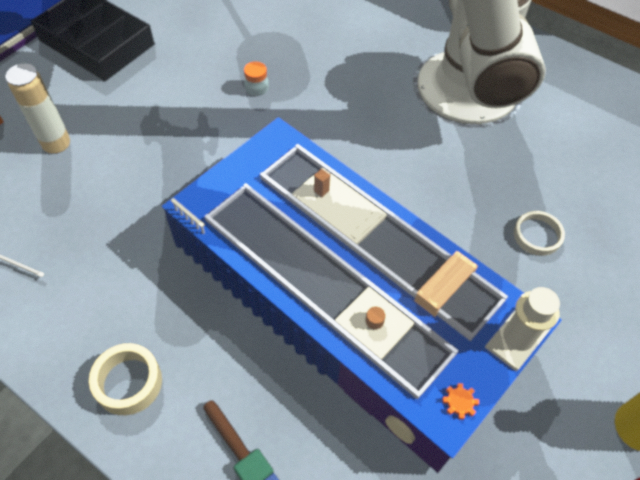

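The top view shows the post at about (359,292), the arch at (201,272), the short knob at (236,202) and the column at (107,258). The scene view agrees, with the post at (322,182) and the arch at (446,283).

```bash
cat > h.py <<'E'
import cv2,numpy as np
from bench import *
from scipy.spatial.transform import Rotation as R
def cam2w(name,st=None):
    m=camera_model(name);T=np.eye(4)
    if name=="wrist":
        T[:3,:3]=R.from_quat(st["ee_rot"]).as_matrix();T[:3,3]=st["position"];return m["K"],T@m["hand_eye"]
    T[:3,:3]=cv2.Rodrigues(np.array(m["rvec"]))[0];T[:3,3]=np.ravel(m["tvec"]);return m["K"],np.linalg.inv(T)
def cloud(d,K,T):
    v,u=np.mgrid[:480,:640];c=np.stack([(u-K[0,2])/K[0,0]*d,(v-K[1,2])/K[1,1]*d,d],-1)
    return c@T[:3,:3].T+T[:3,3]
def blobs(p,P,amin=30):
    # wood-like: group by colour
    h=cv2.cvtColor(p,cv2.COLOR_BGR2HSV)
    m=cv2.inRange(h,(3,70,50),(20,255,255))
    n,l,s,c=cv2.connectedComponentsWithStats(m)
    for i in range(1,n):
        if s[i,4]>=amin:
            q=P[l==i];z=np.percentile(q[:,2],80);t=q[abs(q[:,2]-z)<4]
            r=cv2.minAreaRect(t[:,:2].astype(np.float32))
            print(np.round(c[i]),s[i,4],"top",np.round(t.mean(0),1),"rect",np.round(np.r_[r[0],r[1],r[2]],1))
E
python3 - <<'E'
from h import *
for n in("top","scene"):
    p=cv2.imread(f"pics/{n}0.png");d=np.load(f"pics/{n}0.npy");P=cloud(d,*cam2w(n));print(n)
    blobs(p,P)
    pts=dict(top=[(359,292),(300,290),(103,256),(450,300),(155,270),(418,300),(430,230)],scene=[(322,182),(340,215),(545,300),(470,262),(440,305)])[n]
    for u,v in pts:print((u,v),np.round(P[v,u],1))
E
```

```text
top
[608.  96.] 814 top [ 829.1 -467.4   23.9] rect [ 828.8 -467.8   23.4  100.6   11. ]
[303. 101.] 479 top [804.1  71.2  18.4] rect [804.3  71.7  93.3  17.   75. ]
[144. 187.] 479 top [615.2 309.7 117.4] rect [615.3 309.7  40.9  41.5  58.3]
[236. 202.] 246 top [591.3 162.6 141. ] rect [591.6 162.9  24.7  24.1  21.3]
[636. 228.] 119 top [ 595.5 -505.4   20.7] rect [ 595.6 -505.3    5.3   29.2   88.9]
[201. 272.] 1508 top [484.2 209.8 133.4] rect [484.8 209.8  36.9  91.3  83.9]
[358. 292.] 181 top [459.8 -23.2 159.3] rect [460.  -23.2  17.2  17.5  90. ]
[545. 430.] 706 top [ 259.7 -327.9   49.3] rect [ 259.9 -328.1   42.1   41.7   46.2]
(359, 292) [459.9 -23.2 159.3]
(300, 290) [463.3  62.6 122.2]
(103, 256) [493.5 325.3 222.3]
(450, 300) [ 455.4 -164.3  112.4]
(155, 270) [487.4 282.  119.7]
(418, 300) [ 454.2 -116.4  109.3]
(430, 230) [ 562.2 -134.3  111.9]
scene
[596.  18.] 2053 top [-1384.5   -11.3  -681.1] rect [-1381.5   -20.1   307.3    34.4    89.5]
[255.  71.] 409 top [ 263.3 -329.9   49.5] rect [ 263.7 -330.5   43.    42.2   72.2]
[30. 93.] 414 top [ 609.8 -514.9  156.7] rect [ 606.6 -515.7   20.6   47.    63.5]
[ 59. 143.] 155 top [ 605.7 -511.6   25.3] rect [ 604.4 -513.6   16.9   47.5   73.1]
[322. 182.] 317 top [463.4 -25.  159.2] rect [463.2 -25.6  19.6  19.   84.4]
[444. 283.] 1657 top [490.4 207.4 133.6] rect [489.4 207.1  36.9  89.   84.3]
[375. 317.] 338 top [595.4 161.1 141.5] rect [595.8 160.6  23.3  23.6  34. ]
[460. 401.] 716 top [618.3 307.6 117.7] rect [618.  307.2  41.2  40.5  10.6]
[226. 430.] 775 top [808.   69.   18.6] rect [808.3  69.5  93.3  16.   74.6]
(322, 182) [471.3 -18.8 156.8]
(340, 215) [481.   22.8 119.5]
(545, 300) [493.  326.5 221.4]
(470, 262) [446.5 219.6 137.7]
(440, 305) [527.7 220.3 134.7]
```

Post centre is about (461,-24,139) and the track direction about (0.109,0.994). The nose gap is about 116 mm. I'll go above the post, with the fingers closing along the track.

```bash
python3 -m handwheel '[[-0.06,0.06,0.0,0,0,0.1,1],[-0.10,0.10,0.0,0,0,0.2,1],[-0.14,0.14,0,0,0,0.3,1],[-0.18,0.18,0,0,0,0.4,1],[-0.22,0.22,0,0,0,0.548,1],[-0.26,0.26,0.005,0,0,0.548,1],[-0.30,0.30,0.01,0,0,0.548,1],[-0.34,0.34,0.016,0,0,0.548,1],[-0.38,0.38,0.016,0,0,0.548,1],[-0.408,0.408,0.016,0,0,0.548,1]]'
python3 -m handwheel '[[0,0,0,0,0,0,1],[0,0,0,0,0,0,1]]'
python3 - <<'E'
from h import *
s=read_state();p,d=get_image("wrist");cv2.imwrite("pics/w1.png",p)
Rm=R.from_quat(s["ee_rot"]).as_matrix();print(s["clock"],np.round(s["position"],1));print(np.round(Rm,3))
P=cloud(d,*cam2w("wrist",s));P[d==0]=0;blobs(p,P)
E
```

```text
clock: 1.35
position: [461.7, -21.4, 215.1]
ee_rot: [0.054, 0.999, -0.0, -0.0]
contact_force: [0.1, -0.4, -0.7]
gripper_width: 85.4
grasp_force: 0.0
clock: 1.6
position: [461.0, -23.6, 214.9]
ee_rot: [0.055, 0.998, -0.0, -0.001]
contact_force: [0.2, 0.3, -0.2]
gripper_width: 85.3
grasp_force: 0.0
1.6 [461.  -23.6 214.9]
[[-0.994  0.11  -0.001]
 [ 0.11   0.994 -0.   ]
 [ 0.001 -0.    -1.   ]]
[318. 253.] 1709 top [458.8 -24.1 159.9] rect [459.4 -24.3  17.6  17.6  84. ]
[614. 393.] 1378 top [585.7 163.5 141.5] rect [586.4 164.9  25.5  14.2  52.2]
```

View pics/w1.png

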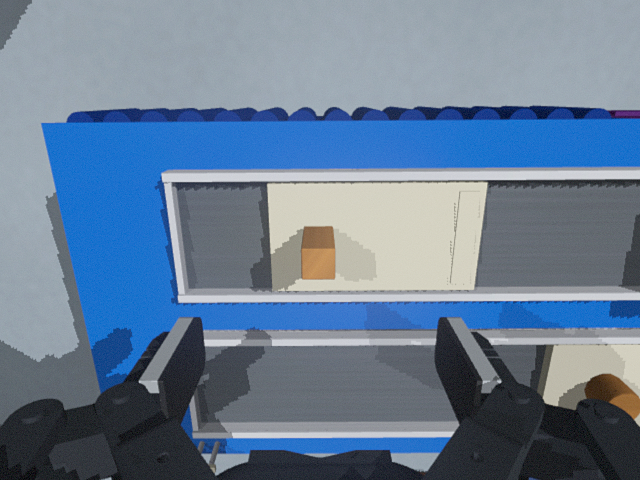

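The wrist view shows the post at (318,253), centred between the open fingers and aligned with them. I'll go down and close.

```bash
python3 -m handwheel '[[0,0,0.04,0,0,0,1],[0,0,0.07,0,0,0,1],[0,0,0.084,0,0,0,1],[0,0,0.084,0,0,0,1],[0,0,0.084,0,0,0,-1],[0,0,0.084,0,0,0,-1],[0,0,0.084,0,0,0,-1],[0,0,0.084,0,0,0,-1],[0,0,0.084,0,0,0,-1],[0,0,0.084,0,0,0,-1]]'
python3 -m handwheel '[[0,0,0,0,0,0,-1],[0,0,0,0,0,0,-1]]'
```

```text
clock: 2.9
position: [461.7, -23.5, 131.8]
ee_rot: [0.055, 0.998, -0.0, 0.0]
contact_force: [-2.2, 0.7, 5.4]
gripper_width: 17.0
grasp_force: 60.6
clock: 3.15
position: [461.7, -23.5, 131.8]
ee_rot: [0.055, 0.998, -0.0, 0.0]
contact_force: [-2.0, 0.7, 4.7]
gripper_width: 17.2
grasp_force: 60.6
```

Gripped at 17 mm. I'll slide it along the tool's +y, short of the arch first.

```bash
python3 -m handwheel '[[0,0.015,0,0,0,0,-1],[0,0.03,0,0,0,0,-1],[0,0.045,0,0,0,0,-1],[0,0.06,0,0,0,0,-1],[0,0.075,0,0,0,0,-1],[0,0.09,0,0,0,0,-1],[0,0.1,0,0,0,0,-1],[0,0.105,0,0,0,0,-1],[0,0.105,0,0,0,0,-1],[0,0.105,0,0,0,0,-1]]'
python3 - <<'E'
from h import *
p,d=get_image("top");cv2.imwrite("pics/t2.png",cv2.resize(p[210:340,90:420],None,fx=2.4,fy=2.4))
E
```

```text
clock: 4.4
position: [472.7, 81.2, 131.8]
ee_rot: [0.055, 0.998, 0.0, -0.0]
contact_force: [-4.6, 1.8, 7.0]
gripper_width: 17.5
grasp_force: 60.8
```

View pics/t2.png

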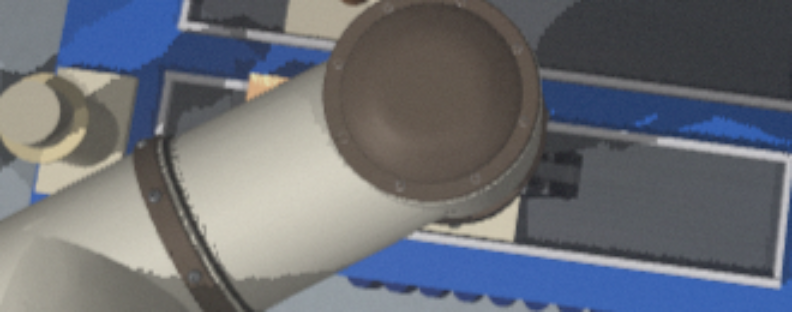

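The arm hides the arch, but the plate tail at about (518,235) in the crop has moved with the gripper. I'll push on in steps and read the force along the track.

```bash
python3 -m handwheel '[[0,0.004,0,0,0,0,-1],[0,0.007,0,0,0,0,-1],[0,0.007,0,0,0,0,-1]]'
python3 -m handwheel '[[0,0.004,0,0,0,0,-1],[0,0.007,0,0,0,0,-1],[0,0.007,0,0,0,0,-1]]'
python3 -m handwheel '[[0,0.004,0,0,0,0,-1],[0,0.007,0,0,0,0,-1],[0,0.007,0,0,0,0,-1]]'
```

```text
clock: 4.82
position: [473.3, 87.8, 131.8]
ee_rot: [0.055, 0.998, -0.0, -0.0]
contact_force: [-4.5, 0.9, 6.6]
gripper_width: 16.9
grasp_force: 60.9
clock: 5.2
position: [474.0, 94.4, 131.8]
ee_rot: [0.055, 0.998, -0.001, -0.001]
contact_force: [-3.9, -0.5, 7.1]
gripper_width: 17.1
grasp_force: 60.9
clock: 5.58
position: [474.6, 100.8, 131.8]
ee_rot: [0.055, 0.998, -0.001, -0.001]
contact_force: [-3.8, -3.8, 7.8]
gripper_width: 16.9
grasp_force: 60.9
```

```bash
python3 -m handwheel '[[0,0.002,0,0,0,0,-1],[0,0.002,0,0,0,0,-1],[0,0.002,0,0,0,0,-1]]'
python3 -m handwheel '[[0,-0.01,0,0,0,0,-1],[0,-0.02,0,0,0,0,-1],[0,-0.03,0,0,0,0,-1],[0,-0.04,0,0,0,0,-1],[0,-0.04,0,0,0,0,-1],[0,-0.04,0,0,0,0,-1]]'
python3 -m handwheel '[[0,0,0,0,0,0,1],[0,0,0,0,0,0,1],[0,0,0,0,0,0,1],[0,0,0,0,0,0,1],[0,0,0,0,0,0,1],[0,0,0,0,0,0,1]]'
```

```text
clock: 5.95
position: [474.8, 102.5, 131.8]
ee_rot: [0.055, 0.998, -0.001, -0.001]
contact_force: [-4.2, -5.0, 7.4]
gripper_width: 16.8
grasp_force: 60.9
clock: 6.7
position: [470.8, 63.5, 131.8]
ee_rot: [0.055, 0.998, -0.0, -0.0]
contact_force: [-3.7, -1.5, 6.3]
gripper_width: 16.6
grasp_force: 60.8
clock: 7.45
position: [471.2, 63.9, 131.3]
ee_rot: [0.055, 0.998, 0.0, 0.0]
contact_force: [-0.1, -0.7, -0.1]
gripper_width: 85.2
grasp_force: 0.0
```

Released. Now I'll rise, move back clear of the view and check.

```bash
python3 -m handwheel '[[0,0,-0.04,0,0,0,1],[0,0,-0.09,0,0,0,1],[0,-0.05,-0.10,0,0,0,1],[0,-0.1,-0.10,0,0,0,1],[0,-0.15,-0.10,0,0,0,1],[0,-0.2,-0.10,0,0,0,1],[0,-0.25,-0.10,0,0,0,1],[0,-0.3,-0.10,0,0,0,1],[0,-0.3,-0.10,0,0,0,1],[0,-0.3,-0.10,0,0,0,1]]'
python3 - <<'E'
from h import *
for n in("top","scene"):
    p,d=get_image(n);print(n);blobs(p,cloud(d,*cam2w(n)),100);cv2.imwrite(f"pics/{n}3.png",p)
E
```

```text
clock: 8.7
position: [438.0, -234.2, 231.1]
ee_rot: [0.055, 0.998, 0.0, -0.0]
contact_force: [0.2, -0.7, -0.0]
gripper_width: 85.4
grasp_force: 0.0
top
[608.  96.] 810 top [ 829.2 -467.8   24. ] rect [ 829.4 -467.3   21.7  102.2   13.2]
[303. 101.] 487 top [803.8  70.   18.2] rect [804.   71.3  94.9  16.8  73.4]
[143. 187.] 478 top [615.2 309.6 117.3] rect [614.9 309.4  40.8  41.1  11.4]
[236. 202.] 247 top [591.3 162.7 141.4] rect [591.2 162.9  24.8  23.4  28.3]
[201. 272.] 1477 top [484.8 209.8 133.3] rect [485.  209.7  36.8  91.1  84.2]
[298. 284.] 171 top [468.9  64.5 159.3] rect [469.   64.5  17.1  17.7  83.1]
[545. 430.] 707 top [ 259.7 -328.3   49.3] rect [ 259.9 -328.2   41.6   42.3   28.2]
scene
[610.  23.] 1454 top [-1384.2    13.4  -676.4] rect [-1.3856e+03  1.2000e+01  3.0100e+01  2.3230e+02  2.0000e-01]
[256.  71.] 397 top [ 261.9 -328.7   49.9] rect [ 260.6 -329.1   46.3   37.    35.9]
[30. 92.] 390 top [ 603.8 -513.   158. ] rect [ 603.  -514.8   22.2   47.9   74.9]
[367. 215.] 330 top [472.6  63.1 158.9] rect [471.3  62.9  17.6  18.9  83.6]
[442. 290.] 701 top [495.8 212.6 133.4] rect [490.2 207.2  36.6  87.   84.5]
[448. 276.] 306 top [482.8 205.7 133.5] rect [486.2 205.8  13.5  77.   85.1]
[375. 317.] 341 top [595.4 161.  141.3] rect [595.2 160.4  24.5  23.8  37.3]
[460. 401.] 717 top [618.1 307.7 117.5] rect [617.9 307.8  40.6  40.5  54.8]
[226. 430.] 775 top [808.1  69.2  18.8] rect [808.5  69.5  92.6  16.3  74. ]
```

View pics/top3.png

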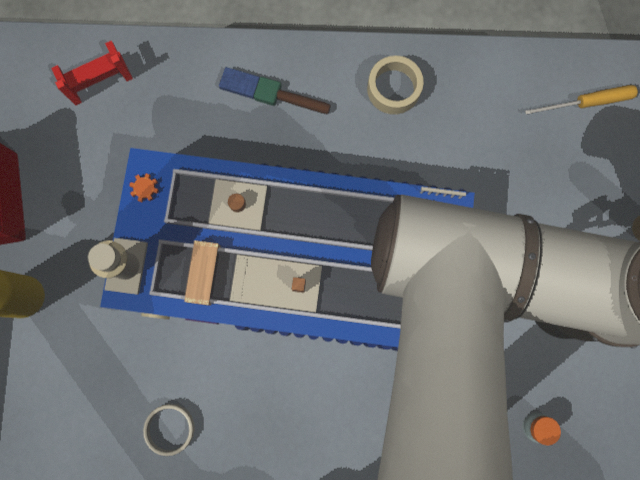

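The post is now at (298,284) and the arch at (201,272). That puts the post about 128 mm short of the mouth, a gap of about 28 mm. The short knob has not moved and the arm is clear.

```bash
python3 -c "from bench import *; print(job_done())"
```

```text
the job is handed in; nothing more can be done
None
```

The long hatch was pushed about 11 mm into the arch, then backed off to a gap of about 28 mm and released; the short hatch did not move, and the job is handed in (no verdict was returned).

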